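# Steady the rocking light box with a wedge

## Task

The tracing light box rocks because the foot under its far right corner, seen from the robot, is too short. Without picking anything up, push the wooden wedge along the table, thin end first, under that foot until it is just snug and the box stays level, then press down firmly for a moment with the fingertips on the top of that corner to make sure that it no longer rocks, and let go. Do not shift the box from its place, and leave the other things alone.

Things in the scene. Friction and masses are not known exactly. Their poses are not given: they have to be found in the camera images.
- lightbox: Tracing light box: flat aluminium case, white top, 200 (x) x 260 (y) x 50 mm, on four black domed feet, 20 mm across, at x = +-80, y = +-110 mm; loose, 2 to 3.3 kg. Origin: centre of its footprint at table level; z up, -x its near side, -y its right side. Level, its underside is 20 mm and its top 70 mm above the table. Left alone it rests level on the three 20 mm tall feet.
- foot_mount (a point): Where the short foot joins the case's underside, at its far right corner (+80, -110), 20 mm above the table when level; axes as the light box. The foot under it ends 6 to 11 mm above the table (differs every time). The wedge has to come under this foot.
- corner_top (a point): Point on the top of the case straight above the short foot, 70 mm above the table when level: press here. Without the wedge, 2 to 5 N down here tips the corner until the short foot meets the table.
- wedge: Plain light wooden wedge, 130 mm long (x), 45 mm wide (y), about 0.13 kg, flat underside; its upright flat back is 24 mm high and its top slopes evenly to 3 mm at the thin end. Origin: centre of its underside; +x points to the thin end. It slides at about 1 N; once snug under the foot the push needed climbs quickly past 4 N. Over about 12 N may raise or shift the box. It stays where left.
- wedge_tip (a point): Middle of the wedge's thin edge, on the underside, 65 mm from its origin.
- coffee_cup: Bystander, loose, not to be moved: the lidded paper coffee cup, 82 mm across and 110 mm tall. Origin: centre of its underside.
- glue_stick: Bystander, loose, not to be moved: the upright glue stick, 29 mm across, 98 mm tall. Origin: centre of its underside.
- eraser: Bystander, loose, not to be moved: the white eraser, 45 x 22 x 13 mm. Origin: centre of its underside.
- tape_roll: Bystander, loose, not to be moved: the roll of clear tape, 90 mm across, 20 mm high, lying flat. Origin: centre of its underside.
- marker_a: Bystander, loose, not to be moved: a grey marker pen with a black cap, 125 mm long, 13 mm thick. Origin: centre of its underside.
- marker_b: Bystander, loose, not to be moved: a second such marker pen. Origin: centre of its underside.
- sharpener: Bystander, loose, not to be moved: the steel pencil sharpener, 28 x 18 x 14 mm. Origin: centre of its underside.
- paint_pot: Bystander, loose, not to be moved: the small lidded paint pot, 50 mm across, 70 mm tall. Origin: centre of its underside.
Not all that is in view belongs to the job. Several things have the shape of the wedge; the one meant has the colours described above.

How it is judged:
By the outcome, as a careful person would: the job done as asked, in the order asked, and still so for the second after the job is handed in, with the robot touching nothing.
It also fails if it takes over 48 s, if anything falls off the work surface, if the arm or the gripper's body presses on something with over 40 N, if the wrist force passes 120 N, or if a joint passes its speed limit or range.

## Robot

A 6-joint arm with a two-finger parallel gripper is mounted at the origin on the work surface. World frame = base frame: x ahead of the robot, y to its left, z up, the work surface at z = 0. Lengths are in m, angles in rad, forces in N, time in s.
With the tool pointing down it reaches from about 0.25 to 0.725 m from the base axis. Payload 9.7 kg.
Tool frame: the origin (TCP) lies at the very end of the fingers, on their centre line; the grasp point (between the pads) lies 19 mm behind it (grip_depth is the z of the grasp point in the tool frame, in m); z points along the fingers, y is the line along which they close (so a half turn about z gives the same grasp; the last joint's range is limited). The gripper opens to 85 mm and grips with 20 to 120 N. Pads are 22 mm wide; open, the fingers measure 114 mm over their backs; the gripper's body (76 mm by 85 mm) begins 54 mm behind the grasp point. The pads swing forward as they close: fully open they stand 13 mm farther back than shut.
Start: joints at [-1.224, 0.087, 0.176, 1.66, 0, 1.571], TCP at [0.187, -0.517, 0.231] pointing down, gripper open.
Joint ranges: [-3.13, 3.13], [-0.85, 1.81], [-1.15, 1.24], [-2.2, 2.28], [-1.44, 1.52], [-3.14, 3.14]. Speed limits (rad/s): [2.22, 2.22, 2.57, 3.14, 3.14, 3.14].

## Interface

Orientations are given as a rotation vector (axis times angle).
In Python, from station import observe, read_camera, camera_params, finish_job, spot_in, regions_of, grip_depth gives the robot as it stands. The module is installed in compiled form; this text tells all that it offers.
- The arm moves only by the tool send_rows, never from a script. Its argument "steps" is a list of rows, each an object of numbers: "dx", "dy", "dz": the shift along the tool's x, y, z in m; "twist": the turn about the tool's z in rad. In form: [{"dx": .., "dy": .., "dz": .., "twist": ..}, ...]. A call has 1 to 12 rows; each row is the pose to reach, as a shift and turn from the pose commanded when the call began, along the tool's axes at that moment; what a row does not reach only later rows make up. A row lasts 1/12 s, in which the tool goes at most 41.7 mm and 7.16 degrees, less where a joint would pass 70% of its speed; a pose out of reach is approached as far as the arm can. A call with a gripper value outside its range is refused whole. "claw" is the closure, from -1 (fully open) to 1 (shut), set as the call begins (left out, the last holds). The fingers move at their own pace and stop on an object; "squeeze" is the grip in N (left out, the last holds). Time passes only in rows, so rows that repeat a pose let the fingers close. It gives the time, the measured TCP pose, the force, the opening and the grip force at its end, in the units of the state.
- observe(): the state, without advancing time (a new reading comes with each control period).
- read_camera(name): name is "scene" or "top" or "wrist"; returns the picture (400x640x3 uint8, blue, green, red); there is no depth.
- camera_params(name): a dict with "intrinsics" (3x3 intrinsics, pixels), "R" (3x3) and "t" (3): a world point X has camera coordinates R X + t. Camera axes: x right, y down, z forward; pixel columns grow to the right and rows downward; lengths in m; the calibration is good to about 2 mm. A picture is of the moment at which its call begins: read the wrist's pose just before it. camera_params takes no time and is no camera call; for the wrist camera it gives the pose at the moment of the call.
- finish_job(): hands the job in; it is judged then, once.
Trained networks look in the newest picture that a camera, given by its name, has taken for a name from the list of things; names that differ only in an ending like _2 or _b are one class to them, and where a whole thing is asked for, a point or a joint stands for the part that bears it (a point fixed in the world has none). Each returns a list of dicts, best first, with "conf" (0 to 1); they miss things now and then, are a little off and sometimes report something else, mostly with a low value. They report only what shows in the picture. A call takes as long as a camera call. They do not tell look-alikes from the thing itself.
- spot_in(target, camera): "bbox" ([left, top, right, bottom] in pixels, round what is visible of it).
- regions_of(target, camera): "pixels" (400x640 bool, what is visible of it) and "bbox" ([left, top, right, bottom] in pixels, round what is visible of it).
The state is a dict: "clock": time; "joints": joint angles; "qvel": joint speeds; "joint_torque": joint torques, N m; "ee_pos": TCP position; "orientation": TCP orientation; "force": force on the tool from outside, world axes, zero at the start; "torque": the same for the moment, N m; "grip_width": opening from 0.0 (shut) to 1.0 (fully open); "finger_force": force on a finger pad.
Only numpy, scipy, OpenCV 4.12 (cv2) and the standard library are available. Lean on these libraries where they do the work, as an engineer would, in place of code of your own. Each camera call takes 0.05 s, during which the arm holds its last target. There are 200 camera calls.

## Working session

There is one attempt and no reset: what is moved stays moved. The work goes in short steps, Python scripts to look and compute and a tool call to move; the robot and the scene stay as the last step left them, time stands still between calls to the robot, and variables do not carry over. Pictures are saved under pics/ and viewed, at most 10 in all, crops included, and the job is handed in when it is done.

Besides the shell and the picture viewer there is one more tool, called as name(argument=value, ...) on one line, values as JSON. send_rows: Moves the arm, as the interface text tells. Its arguments: {"type":"object","properties":{"steps":{"type":"array","items":{"type":"object","properties":{"dx":{"type":"number"},"dy":{"type":"number"},"dz":{"type":"number"},"twist":{"type":"number"}}}},"claw":{"type":"number"},"squeeze":{"type":"number"}},"required":["steps"]}

```bash
mkdir -p pics; python3 - <<'E'
from station import *
import cv2,numpy as np
print(observe())
for c in ["top","scene"]:
    im=read_camera(c); cv2.imwrite(f"pics/{c}0.png",im)
    for n in ["lightbox","wedge"]:
        for d in regions_of(n,c)[:5]: print(c,n,round(d["conf"],2),d["bbox"],np.round(im[d["pixels"]].mean(0)))
    p=camera_params(c); print(p)
print(grip_depth)
E
```

```text
{'clock': 0.0, 'joints': array([-1.22399525e+00,  8.74628824e-02,  1.75138419e-01,  1.65980688e+00,
       -1.05933429e-05,  1.57081589e+00]), 'qvel': array([ 0.00091879,  0.00038858, -0.00051176,  0.00114651,  0.00020643,
       -0.00073297]), 'joint_torque': array([ 1.81929099e-04, -5.20395434e+01,  4.64794815e+01,  1.67322101e-02,
        6.98349163e-05,  6.94657430e-06]), 'ee_pos': array([ 0.18685889, -0.51703984,  0.23058373]), 'orientation': array([-3.09319237e+00, -5.41771231e-01,  3.78060608e-04]), 'force': array([ 0.66873923, -0.25179621, -0.44815885]), 'torque': array([ 0.00621462, -0.01621214, -0.02694658]), 'finger_force': 0.0, 'grip_width': 0.99364329497233}
top lightbox 0.95 [254.2, 151.5, 342.1, 221.7] [119. 125. 125.]
top lightbox 0.26 [357.7, 160.0, 400.0, 175.8] [ 66.  90. 109.]
top wedge 0.89 [353.1, 261.9, 400.1, 274.8] [31. 34. 34.]
top wedge 0.63 [356.3, 160.2, 397.2, 172.9] [ 63.  88. 109.]
{'intrinsics': array([[392.63265592,   0.        , 325.60881129],
       [  0.        , 392.63265592, 193.34344214],
       [  0.        ,   0.        ,   1.        ]]), 'R'
[... 164 characters left out ...]
-9.95182311e-01]]), 't': array([0.01696283, 0.53340288, 1.18060817])}
scene lightbox 0.58 [290.6, 157.2, 437.6, 262.0] [111. 112. 114.]
scene wedge 0.91 [238.8, 257.3, 302.8, 291.0] [ 64.  83. 103.]
scene wedge 0.81 [208.7, 170.6, 262.6, 195.5] [30. 31. 32.]
scene wedge 0.51 [153.5, 246.8, 161.7, 294.8] [53. 53. 53.]
{'intrinsics': array([[454.20146917,   0.        , 319.53692644],
       [  0.        , 454.20146917, 196.43051168],
       [  0.        ,   0.        ,   1.        ]]), 'R': array([[ 0.41277272,  0.91067095, -0.01723656],
       [ 0.62496853, -0.29693958, -0.72197038],
       [-0.66259567,  0.28723737, -0.69170924]]), 't': array([-0.21158438, -0.26883448,  1.39885685])}
-0.0187
```

View pics/top0.png

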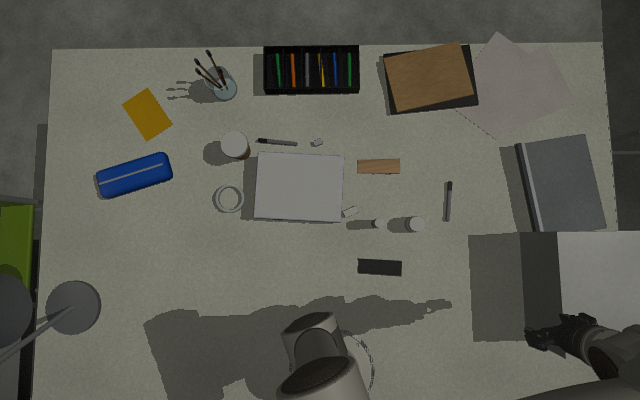

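View pics/scene0.png

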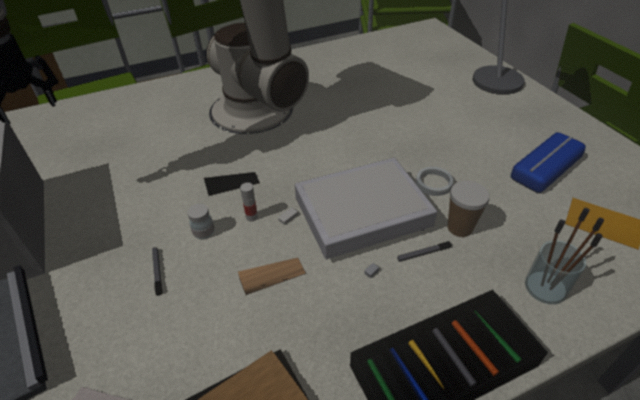

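```bash
cat > h.py <<'E'
from station import *
import cv2,numpy as np
from scipy.optimize import minimize
W=np.array([[x,y,z] for y in(-.0225,.0225) for x,z in((-.065,0),(-.065,.024),(.065,.003),(.065,0))])
B=np.array([[x,y,z] for x in(-.1,.1) for y in(-.13,.13) for z in(.02,.07)])
def place(M,q):
    c,s=np.cos(q[2]),np.sin(q[2]); return M@np.array([[c,s,0],[-s,c,0],[0,0,1]])+[q[0],q[1],0]
def proj(P,p):
    c=P@p["R"].T+p["t"]; u=c@p["intrinsics"].T; return u[:,:2]/u[:,2:]
def back(uv,z,p):
    d=p["R"].T@np.linalg.inv(p["intrinsics"])@np.array([*uv,1.]); o=-p["R"].T@p["t"]; return o+d*(z-o[2])/d[2]
def fit(M,views,q0):
    def cost(q):
        s=0
        for m,p in views:
            h=cv2.convexHull(np.float32(proj(place(M,q),p)))
            r=np.zeros(m.shape,np.uint8); cv2.fillConvexPoly(r,np.int32(np.round(h*16)),1,cv2.LINE_AA,4)
            r=r>0; s+=1-(r&m).sum()/max(1,(r|m).sum())
        return s
    q0=np.array(q0,float); S=np.vstack([q0,q0+[.01,0,0],q0+[0,.01,0],q0+[0,0,.1]])
    r=minimize(cost,q0,method="Nelder-Mead",options=dict(initial_simplex=S,xatol=1e-5,fatol=1e-5)); return r.x,r.fun
E
python3 - <<'E'
from h import *
V={"lightbox":[], "wedge":[]}
for c in ["top","scene"]:
    im=read_camera(c);p=camera_params(c)
    for n in V:
        best=[d for d in regions_of(n,c) if n=="lightbox" or np.ptp(im[d["pixels"]].mean(0))>20][0]
        V[n].append((best["pixels"],p))
for n,M in (("lightbox",B),("wedge",W)):
    m,p=V[n][0]; uv=np.argwhere(m).mean(0)[::-1]; c=back(uv,.03,p)
    for v in (V[n][:1],V[n][1:],V[n]): print(n,fit(M,v,[c[0],c[1],0 if n=="lightbox" else 1.5]))
for n in ["coffee_cup","glue_stick","eraser","paint_pot","sharpener","marker_a"]:
    for d in spot_in(n,"top")[:3]:
        b=d["bbox"];print(n,round(d["conf"],2),back([(b[0]+b[2])/2,(b[1]+b[3])/2],.01,camera_params("top"))[:2].round(3))
p=camera_params("wrist"); print(p,-p["R"].T@p["t"]); cv2.imwrite("pics/w0.png",read_camera("wrist"))
E
```

```text
Traceback (most recent call last):
IndexError: list index out of range
```

```bash
cat >> h.py <<'E'
def mask(n,c,im,tries=4):
    for _ in range(tries):
        b=[d for d in regions_of(n,c) if n=="lightbox" or np.ptp(im[d["pixels"]].mean(0))>20]
        if b: return b[0]["pixels"]
        im=read_camera(c)
E
python3 - <<'E'
from h import *
V={"lightbox":[], "wedge":[]}
for c in ["top","scene"]:
    im=read_camera(c);p=camera_params(c)
    for n in V:
        m=mask(n,c,im); print(n,c,m is not None)
        if m is not None: V[n].append((m,p))
for n,M in (("lightbox",B),("wedge",W)):
    m,p=V[n][0]; uv=np.argwhere(m).mean(0)[::-1]; c=back(uv,.03,p)
    for v in (V[n][:1],V[n][1:],V[n]): print(n,fit(M,v,[c[0],c[1],0 if n=="lightbox" else 1.5]))
for n in ["coffee_cup","glue_stick","eraser","paint_pot","sharpener","marker_a"]:
    for d in spot_in(n,"top")[:3]:
        b=d["bbox"];print(n,round(d["conf"],2),back([(b[0]+b[2])/2,(b[1]+b[3])/2],.01,camera_params("top"))[:2].round(3))
p=camera_params("wrist"); print(p,-p["R"].T@p["t"]); cv2.imwrite("pics/w0.png",read_camera("wrist"))
print(observe()["clock"])
E
```

```text
lightbox top True
wedge top True
lightbox scene True
wedge scene True
lightbox (array([ 0.55106767,  0.09068817, -0.05623683]), np.float64(0.03683424589347939))
lightbox (array([ 0.54994716,  0.0903941 , -0.06437967]), np.float64(0.04019577215453507))
lightbox (array([ 0.55009673,  0.09033134, -0.06545722]), np.float64(0.07832787994973245))
wedge (array([ 0.61945374, -0.15705489,  1.55537008]), np.float64(0.11246200607902734))
wedge (array([ 0.61914003, -0.15543125,  1.54028095]), np.float64(0.08753501400560226))
wedge (array([ 0.61963594, -0.15735787,  1.55321785]), np.float64(0.20389260009664212))
coffee_cup 0.71 [0.691 0.295]
coffee_cup 0.67 [0.548 0.099]
coffee_cup 0.41 [ 0.621 -0.156]
glue_stick 0.65 [ 0.441 -0.146]
eraser 0.56 [ 0.473 -0.062]
paint_pot 0.53 [ 0.436 -0.259]
sharpener 0.52 [0.699 0.029]
marker_a 0.7 [0.523 0.308]
marker_a 0.65 [ 0.506 -0.375]
marker_a 0.46 [0.703 0.16 ]
{'intrinsics': array([[294.92908552,   0.        , 325.52513165],
       [  0.        , 294.92908552, 197.97116328],
       [  0.        ,   0.        ,   1.        ]]), 'R': array([[ 3.38704450e-01, -9.40892765e-01,  3.15949777e-04],
       [-9.07709415e-01, -3.26670611e-01,  2.63343747e-01],
       [-2.47675015e-01, -8.94824895e-02, -9.64702012e-01]]), 't': array([-0.55008639, -0.03301826,  0.37684378])} [ 0.24968051 -0.49463748  0.3724109 ]
1.25
```

View pics/w0.png

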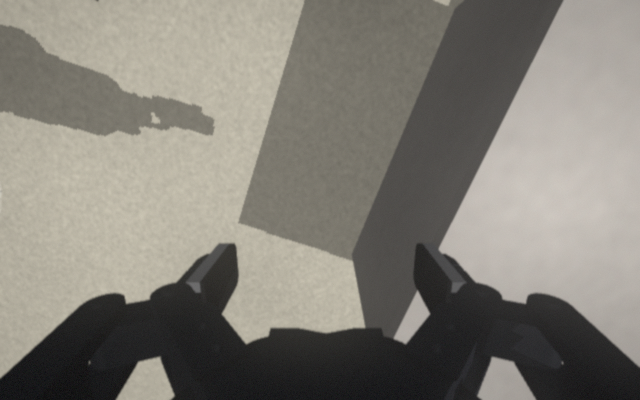

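send_rows(steps=[{"dx":0.02,"dy":-0.03,"dz":0,"twist":0},{"dx":0.05,"dy":-0.05,"dz":0,"twist":-0.1},{"dx":0.09,"dy":-0.06,"dz":0,"twist":-0.2},{"dx":0.13,"dy":-0.07,"dz":0,"twist":-0.32},{"dx":0.17,"dy":-0.08,"dz":0,"twist":-0.44},{"dx":0.21,"dy":-0.086,"dz":0,"twist":-0.56},{"dx":0.25,"dy":-0.086,"dz":0,"twist":-0.68},{"dx":0.29,"dy":-0.086,"dz":0,"twist":-0.8},{"dx":0.33,"dy":-0.086,"dz":0,"twist":-0.92},{"dx":0.37,"dy":-0.086,"dz":0,"twist":-1.03},{"dx":0.41,"dy":-0.086,"dz":0,"twist":-1.13},{"dx":0.45,"dy":-0.086,"dz":0,"twist":-1.225}], claw=1)

```text
clock: 2.25
ee_pos: [0.5827, -0.2823, 0.2313]
orientation: [2.214, 2.228, 0.0]
force: [0.2, -1.4, 0.5]
grip_width: -0.002
finger_force: 0.0
```

send_rows(steps=[{"dx":0,"dy":0,"dz":0},{"dx":0,"dy":0,"dz":0},{"dx":0,"dy":0,"dz":0}])

```text
validation failed for argument at $.st...
```

```bash
cat > look.py <<'E'
from h import *
import sys
o=observe(); print(o["clock"],o["ee_pos"].round(4),o["orientation"].round(3),o["force"].round(2))
p=camera_params("wrist"); im=read_camera("wrist"); cv2.imwrite(sys.argv[1],im)
m=mask("wedge","wrist",im,3); b=mask("lightbox","wrist",im,3)
if m is not None: m2=fit(W,[(m,p)],[.62,float(sys.argv[2]),1.553]); print("wedge",m2)
if b is not None: print("box",fit(B,[(b,p)],[.55,.0905,-.06]))
E
python3 look.py pics/w1.png -0.157
```

```text
2.25 [ 0.5827 -0.2823  0.2313] [2.214 2.228 0.   ] [ 0.17 -1.44  0.48]
wedge (array([ 0.62013888, -0.15566758,  1.55462652]), np.float64(0.029314051201876135))
box (array([ 0.55  ,  0.0905, -0.06  ]), np.float64(1.0))
```

View pics/w1.png

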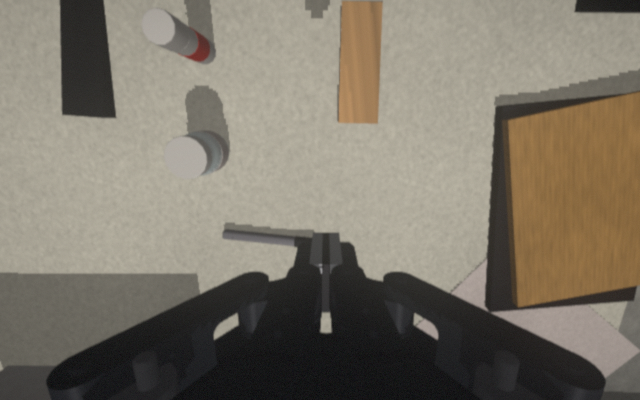

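send_rows(steps=[{"dx":0.01,"dy":0.01,"dz":0.02,"twist":0.01},{"dx":0.02,"dy":0.02,"dz":0.045,"twist":0.022},{"dx":0.03,"dy":0.03,"dz":0.075,"twist":0.022},{"dx":0.033,"dy":0.036,"dz":0.11,"twist":0.022},{"dx":0.033,"dy":0.036,"dz":0.14,"twist":0.022},{"dx":0.033,"dy":0.036,"dz":0.17,"twist":0.022},{"dx":0.033,"dy":0.036,"dz":0.19,"twist":0.022},{"dx":0.033,"dy":0.036,"dz":0.205,"twist":0.022},{"dx":0.033,"dy":0.036,"dz":0.215,"twist":0.022},{"dx":0.033,"dy":0.036,"dz":0.219,"twist":0.022},{"dx":0.033,"dy":0.036,"dz":0.219,"twist":0.022},{"dx":0.033,"dy":0.036,"dz":0.219,"twist":0.022}])

```text
clock: 3.4
ee_pos: [0.6171, -0.2509, 0.0135]
orientation: [2.244, 2.196, 0.001]
force: [-0.5, -0.1, -0.4]
grip_width: 0.003
finger_force: 0.0
```

```bash
python3 look.py pics/w2.png -0.157
```

```text
3.4 [ 0.6171 -0.2509  0.0135] [2.244e+00 2.196e+00 1.000e-03] [-0.48 -0.13 -0.36]
wedge (array([ 0.62054675, -0.15537201,  1.55437642]), np.float64(0.02626559060895084))
```

View pics/w2.png

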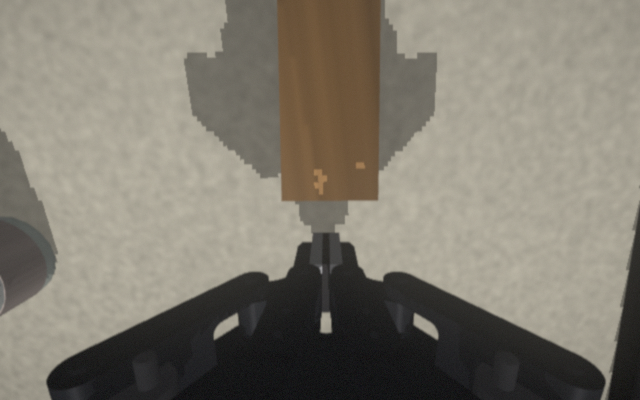

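send_rows(steps=[{"dx":0.004,"dy":0.002,"dz":0.001,"twist":0},{"dx":0.01,"dy":0.002,"dz":0.001,"twist":-0.005},{"dx":0.016,"dy":0.002,"dz":0.001,"twist":-0.005},{"dx":0.022,"dy":0.002,"dz":0.001,"twist":-0.005},{"dx":0.028,"dy":0.002,"dz":0.001,"twist":-0.005},{"dx":0.034,"dy":0.002,"dz":0.001,"twist":-0.005},{"dx":0.04,"dy":0.002,"dz":0.001,"twist":-0.005},{"dx":0.046,"dy":0.002,"dz":0.001,"twist":-0.005},{"dx":0.052,"dy":0.002,"dz":0.001,"twist":-0.005},{"dx":0.056,"dy":0.002,"dz":0.001,"twist":-0.005},{"dx":0.058,"dy":0.002,"dz":0.001,"twist":-0.005},{"dx":0.06,"dy":0.002,"dz":0.001,"twist":-0.005}])

```text
clock: 4.8
ee_pos: [0.6202, -0.1902, 0.0113]
orientation: [2.239, 2.204, -0.0]
force: [-0.7, -0.4, -0.8]
grip_width: -0.001
finger_force: 0.3
```

```bash
python3 look.py pics/w3.png -0.115
```

```text
4.8 [ 0.6202 -0.1902  0.0113] [ 2.239  2.204 -0.   ] [-0.72 -0.38 -0.81]
wedge (array([ 0.6218294 , -0.11340209,  1.54948575]), np.float64(0.016250413496526672))
```

View pics/w3.png

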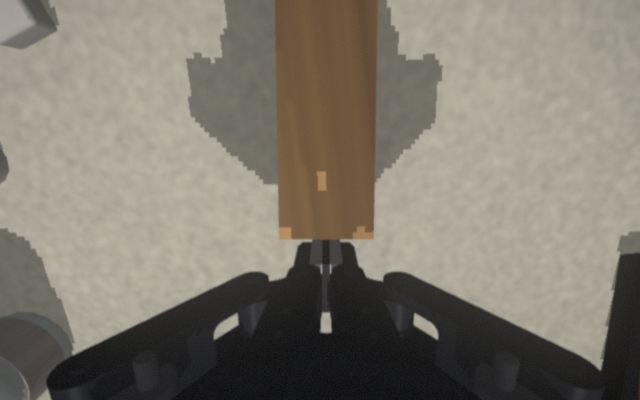

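send_rows(steps=[{"dx":0.004,"dy":0,"dz":0,"twist":0},{"dx":0.009,"dy":0,"dz":0,"twist":0},{"dx":0.014,"dy":0,"dz":0,"twist":0},{"dx":0.019,"dy":0,"dz":0,"twist":0},{"dx":0.024,"dy":0,"dz":0,"twist":0},{"dx":0.028,"dy":0,"dz":0,"twist":0},{"dx":0.031,"dy":0,"dz":0,"twist":0},{"dx":0.033,"dy":0,"dz":0,"twist":0},{"dx":0.035,"dy":0,"dz":0,"twist":0},{"dx":0.036,"dy":0,"dz":0,"twist":0},{"dx":0.037,"dy":0,"dz":0,"twist":0},{"dx":0.038,"dy":0,"dz":0,"twist":0}])

```text
clock: 6.2
ee_pos: [0.6207, -0.1525, 0.0113]
orientation: [-2.239, -2.203, 0.0]
force: [0.3, -1.1, -0.2]
grip_width: -0.004
finger_force: 0.3
```

send_rows(steps=[{"dx":0.001,"dy":0,"dz":0,"twist":0},{"dx":0.002,"dy":0,"dz":0,"twist":0},{"dx":0.003,"dy":0,"dz":0,"twist":0}])

```text
clock: 6.45
ee_pos: [0.6208, -0.1495, 0.0113]
orientation: [2.239, 2.203, -0.0]
force: [-0.3, -0.2, -0.8]
grip_width: 0.001
finger_force: 0.3
```

send_rows(steps=[{"dx":0.001,"dy":0,"dz":0,"twist":0},{"dx":0.002,"dy":0,"dz":0,"twist":0},{"dx":0.003,"dy":0,"dz":0,"twist":0}])

```text
clock: 6.7
ee_pos: [0.6208, -0.1464, 0.0113]
orientation: [-2.239, -2.204, -0.0]
force: [-0.7, -0.5, -0.1]
grip_width: 0.002
finger_force: 0.3
```

send_rows(steps=[{"dx":0.001,"dy":0,"dz":0,"twist":0},{"dx":0.002,"dy":0,"dz":0,"twist":0}])

```text
clock: 6.87
ee_pos: [0.6209, -0.1443, 0.0113]
orientation: [-2.239, -2.204, 0.0]
force: [0.5, -0.4, -0.0]
grip_width: 0.001
finger_force: 0.3
```

send_rows(steps=[{"dx":0.001,"dy":0,"dz":0,"twist":0},{"dx":0.002,"dy":0,"dz":0,"twist":0}])

```text
clock: 7.03
ee_pos: [0.6209, -0.1423, 0.0113]
orientation: [2.239, 2.204, 0.0]
force: [0.6, -0.6, -0.5]
grip_width: -0.001
finger_force: 0.3
```

send_rows(steps=[{"dx":0.001,"dy":0,"dz":0,"twist":0},{"dx":0.002,"dy":0,"dz":0,"twist":0}])

```text
clock: 7.2
ee_pos: [0.6209, -0.1404, 0.0113]
orientation: [-2.239, -2.204, 0.0]
force: [-0.6, 0.2, -0.0]
grip_width: 0.002
finger_force: 0.3
```

send_rows(steps=[{"dx":0.001,"dy":0,"dz":0,"twist":0},{"dx":0.002,"dy":0,"dz":0,"twist":0}])

```text
clock: 7.37
ee_pos: [0.621, -0.1384, 0.0113]
orientation: [2.239, 2.203, -0.0]
force: [1.0, -2.1, -0.2]
grip_width: -0.002
finger_force: 0.9
```

send_rows(steps=[{"dx":0.001,"dy":0,"dz":0,"twist":0},{"dx":0.002,"dy":0,"dz":0,"twist":0}])

```text
clock: 7.53
ee_pos: [0.621, -0.1368, 0.0113]
orientation: [2.239, 2.203, -0.001]
force: [0.4, -4.6, -0.4]
grip_width: 0.0
finger_force: 2.1
```

send_rows(steps=[{"dx":0.001,"dy":0,"dz":0,"twist":0},{"dx":0.002,"dy":0,"dz":0,"twist":0}])

```text
clock: 7.7
ee_pos: [0.621, -0.1352, 0.0113]
orientation: [2.239, 2.202, -0.002]
force: [0.5, -7.1, -1.1]
grip_width: -0.001
finger_force: 3.6
```

send_rows(steps=[{"dx":-0.002,"dy":0,"dz":0,"twist":0},{"dx":-0.006,"dy":0,"dz":0,"twist":0},{"dx":-0.014,"dy":0,"dz":0,"twist":0},{"dx":-0.025,"dy":0,"dz":0,"twist":0},{"dx":-0.035,"dy":0,"dz":-0.01,"twist":0},{"dx":-0.04,"dy":0,"dz":-0.035,"twist":0},{"dx":-0.04,"dy":0,"dz":-0.065,"twist":0},{"dx":-0.04,"dy":0,"dz":-0.1,"twist":0},{"dx":-0.04,"dy":0,"dz":-0.13,"twist":0},{"dx":-0.04,"dy":0,"dz":-0.14,"twist":0},{"dx":-0.04,"dy":0,"dz":-0.14,"twist":0}])

```text
clock: 8.62
ee_pos: [0.6217, -0.1757, 0.1557]
orientation: [2.236, 2.199, 0.005]
force: [0.9, -0.2, -0.5]
grip_width: -0.002
finger_force: 0.0
```

```bash
python3 - <<'E'
from h import *
o=observe(); print(o["clock"],o["ee_pos"].round(4))
p=camera_params("wrist"); im=read_camera("wrist")
a=read_camera("scene")
cv2.imwrite("pics/w4.png",np.vstack([im[:300],cv2.resize(a[130:310,190:460],None,fx=1.66,fy=1.66,interpolation=cv2.INTER_CUBIC)[:300,:640] if 0 else cv2.resize(a[140:320,190:574],(640,300))]))
V=[]
for c in ["top","scene"]:
    im2=read_camera(c); m=mask("lightbox",c,im2)
    if m is not None: V.append((m,camera_params(c)))
for v in V: print("box",fit(B,[v],[.55,.0905,-.06]))
print("box",fit(B,V,[.55,.0905,-.06]))
# wedge back top edge in wrist: predicted pixel for hypotheses
for y in (-.065,-.06,-.055): print(y,proj(place(W,[.6225,y,1.55]),p).round(0).tolist())
print(proj(place(B,[.5501,.0903,-.065]),p).round(0).tolist())
E
```

```text
8.6167 [ 0.6217 -0.1757  0.1557]
box (array([ 0.55006771,  0.09051548, -0.06309023]), np.float64(0.023864766324163122))
box (array([ 0.54996864,  0.09154271, -0.06019976]), np.float64(0.04886434673890394))
box (array([ 0.5499059 ,  0.09087041, -0.06406868]), np.float64(0.07196339744652624))
-0.065 [[346.0, 139.0], [348.0, 141.0], [349.0, -14.0], [349.0, -13.0], [300.0, 139.0], [298.0, 141.0], [297.0, -14.0], [297.0, -13.0]]
-0.06 [[346.0, 134.0], [348.0, 135.0], [349.0, -21.0], [349.0, -19.0], [300.0, 134.0], [298.0, 135.0], [297.0, -21.0], [297.0, -20.0]]
-0.055 [[346.0, 129.0], [348.0, 130.0], [349.0, -28.0], [349.0, -26.0], [300.0, 128.0], [298.0, 129.0], [297.0, -28.0], [297.0, -26.0]]
[[106.0, 27.0], [53.0, 5.0], [42.0, -456.0], [-64.0, -669.0], [345.0, 39.0], [350.0, 21.0], [372.0, -428.0], [390.0, -626.0]]
```

View pics/w4.png

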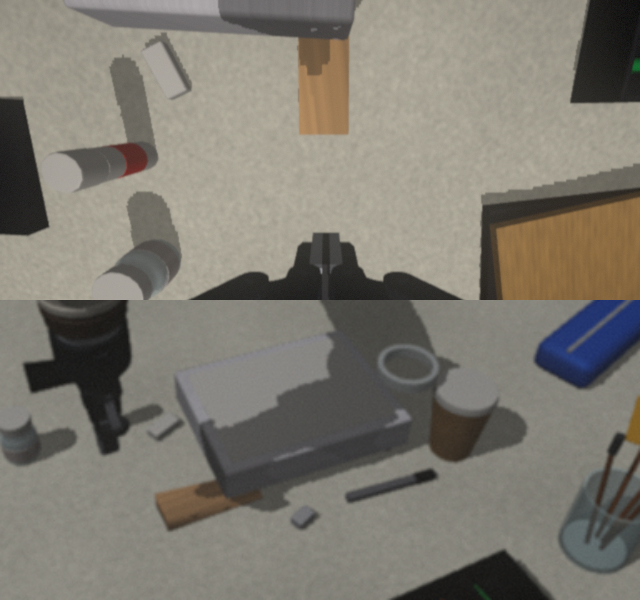

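send_rows(steps=[{"dx":0.02,"dy":0,"dz":0,"twist":0},{"dx":0.05,"dy":0,"dz":0,"twist":0},{"dx":0.085,"dy":-0.001,"dz":0,"twist":0},{"dx":0.115,"dy":-0.002,"dz":0,"twist":0},{"dx":0.14,"dy":-0.002,"dz":0.01,"twist":0},{"dx":0.148,"dy":-0.002,"dz":0.03,"twist":0},{"dx":0.151,"dy":-0.002,"dz":0.05,"twist":0},{"dx":0.151,"dy":-0.002,"dz":0.062,"twist":0},{"dx":0.151,"dy":-0.002,"dz":0.069,"twist":0},{"dx":0.151,"dy":-0.002,"dz":0.071,"twist":0},{"dx":0.151,"dy":-0.002,"dz":0.071,"twist":0},{"dx":0.151,"dy":-0.002,"dz":0.071,"twist":0}])

```text
clock: 9.92
ee_pos: [0.6212, -0.024, 0.0811]
orientation: [2.24, 2.202, 0.001]
force: [0.4, -0.2, 0.1]
grip_width: -0.002
finger_force: 0.0
```

send_rows(steps=[{"dx":0,"dy":0,"dz":0.002,"twist":0},{"dx":0,"dy":0,"dz":0.004,"twist":0},{"dx":0,"dy":0,"dz":0.006,"twist":0},{"dx":0,"dy":0,"dz":0.007,"twist":0}])

```text
clock: 10.25
ee_pos: [0.6208, -0.0235, 0.0732]
orientation: [2.239, 2.203, 0.0]
force: [-0.1, 0.6, 0.0]
grip_width: -0.001
finger_force: 0.0
```

send_rows(steps=[{"dx":0,"dy":0,"dz":0.001,"twist":0},{"dx":0,"dy":0,"dz":0.002,"twist":0}])

```text
clock: 10.42
ee_pos: [0.6208, -0.0234, 0.0712]
orientation: [2.239, 2.204, -0.0]
force: [-0.6, 0.5, 0.2]
grip_width: 0.002
finger_force: 0.0
```

send_rows(steps=[{"dx":0,"dy":0,"dz":0.001,"twist":0},{"dx":0,"dy":0,"dz":0.001,"twist":0}])

```text
clock: 10.58
ee_pos: [0.6207, -0.0234, 0.07]
orientation: [-2.239, -2.203, 0.0]
force: [0.8, 0.4, 0.3]
grip_width: -0.0
finger_force: 0.0
```

send_rows(steps=[{"dx":0,"dy":0,"dz":0.001,"twist":0},{"dx":0,"dy":0,"dz":0.001,"twist":0}])

```text
clock: 10.75
ee_pos: [0.6209, -0.0234, 0.0696]
orientation: [2.239, 2.203, 0.0]
force: [-2.2, -0.0, 1.8]
grip_width: 0.004
finger_force: 1.0
```

send_rows(steps=[{"dx":0,"dy":0,"dz":0.001,"twist":0},{"dx":0,"dy":0,"dz":0.001,"twist":0}])

```text
clock: 10.92
ee_pos: [0.621, -0.0234, 0.0695]
orientation: [2.239, 2.203, 0.001]
force: [-3.7, -0.7, 7.9]
grip_width: -0.001
finger_force: 4.0
```

send_rows(steps=[{"dx":0,"dy":0,"dz":0.001,"twist":0},{"dx":0,"dy":0,"dz":0.001,"twist":0},{"dx":0,"dy":0,"dz":0.001,"twist":0}])

```text
clock: 11.17
ee_pos: [0.6211, -0.0235, 0.0693]
orientation: [2.238, 2.203, 0.002]
force: [-5.5, 0.0, 13.8]
grip_width: -0.001
finger_force: 6.8
```

send_rows(steps=[{"dx":0,"dy":0,"dz":0.0005,"twist":0},{"dx":0,"dy":0,"dz":0.0005,"twist":0},{"dx":0,"dy":0,"dz":0.0005,"twist":0},{"dx":0,"dy":0,"dz":0.0005,"twist":0},{"dx":0,"dy":0,"dz":0.0005,"twist":0},{"dx":0,"dy":0,"dz":0.0005,"twist":0},{"dx":0,"dy":0,"dz":0.0005,"twist":0},{"dx":0,"dy":0,"dz":0.0005,"twist":0},{"dx":0,"dy":0,"dz":0.0005,"twist":0},{"dx":0,"dy":0,"dz":0.0005,"twist":0}])

```text
clock: 12.0
ee_pos: [0.6211, -0.0235, 0.0693]
orientation: [2.238, 2.202, 0.002]
force: [-6.0, -0.0, 16.3]
grip_width: -0.004
finger_force: 8.2
```

Firm press held (16 N) and the corner did not sink. I'll let go and back away.

send_rows(steps=[{"dx":0,"dy":0,"dz":-0.001,"twist":0},{"dx":0,"dy":0,"dz":-0.003,"twist":0},{"dx":0,"dy":0,"dz":-0.006,"twist":0},{"dx":0,"dy":0,"dz":-0.015,"twist":0},{"dx":0,"dy":0,"dz":-0.035,"twist":0},{"dx":-0.02,"dy":0,"dz":-0.06,"twist":0},{"dx":-0.05,"dy":0,"dz":-0.08,"twist":0},{"dx":-0.085,"dy":0,"dz":-0.085,"twist":0},{"dx":-0.12,"dy":0,"dz":-0.085,"twist":0},{"dx":-0.145,"dy":0,"dz":-0.085,"twist":0},{"dx":-0.152,"dy":0,"dz":-0.085,"twist":0},{"dx":-0.152,"dy":0,"dz":-0.085,"twist":0}])

```text
clock: 13.0
ee_pos: [0.6182, -0.1772, 0.1518]
orientation: [-2.242, -2.2, 0.0]
force: [0.7, 0.5, -0.7]
grip_width: 0.001
finger_force: 0.0
```

```bash
python3 - <<'E'
from h import *
o=observe(); print(o["clock"],o["ee_pos"].round(4),o["force"].round(2))
im=read_camera("wrist"); a=read_camera("scene")
cv2.imwrite("pics/w5.png",np.vstack([im[:300],cv2.resize(a[140:320,190:574],(640,300))]))
V=[]
for c in ["top","scene"]:
    im2=read_camera(c); m=mask("lightbox",c,im2)
    if m is not None: V.append((m,camera_params(c)))
for v in V: print("box",fit(B,[v],[.55,.0905,-.06]))
E
```

```text
13.0 [ 0.6182 -0.1772  0.1518] [ 0.71  0.54 -0.66]
box (array([ 0.55245705,  0.08928164, -0.06633282]), np.float64(0.02769026695407062))
box (array([ 0.5508363 ,  0.08956355, -0.07058092]), np.float64(0.030438396010804114))
```

View pics/w5.png

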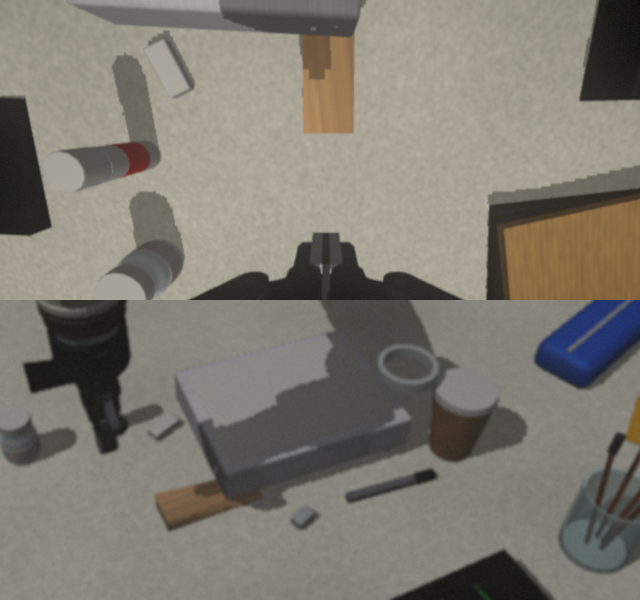

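The box and wedge sit exactly as they did before the press: the wedge's back edge is at row ~133 in the wrist view, and the scene view is unchanged. The robot is clear, so I'm handing the job in.

```bash
python3 -c "
from station import *
print(finish_job())"
```

```text
the job is handed in; nothing more can be done
None
```

I pushed the wooden wedge thin end first under the short foot until snug (about 7 N). I then pressed the corner at about 16 N for roughly a second without it sinking, let go and backed clear; the cameras show the box and the things around it unmoved, and the job was handed in at about 13 s.

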